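Load a bar into the cut-off rest, up to the length stop

TASK

Get the aluminium bar ready for sawing: lay it in the V-groove of the green cut-off rest, its end well short of the red length stop, then slide it along the groove until its end is felt to press lightly on the stop. The stop is only nipped, so do not shift it; then bring the hold-down arm over onto the bar to hold it there, let go, and leave the other bars, the hacksaw and the sealant cartridge alone.

Things in the scene. Friction and masses are not known exactly. Their poses are not given: they have to be found in the camera images.
- rest: Green cast cut-off rest, fixed: base plate 370 x 100 x 12 mm, on it a bed 28 mm wide with a 90-degree iron V-groove along x. Origin on the counter, 5 mm behind the middle of the plate; z up; x points along the groove TO the red stop. Groove from x -135 to +160 mm. Two saw-guide posts at x 48 mm, y +-36 mm, 15 mm thick, 152 mm high; the bar passes between them. Nothing stands beyond the -x end.
- groove (a point): Point on the axis of a 24 mm bar lying in the groove, above the rest's origin, 72 mm over the counter (17 mm above the V's vertex). x along the groove to the stop. The V's two edges lie at y +-9.5 mm, 7.5 mm below this axis, and fall away outside, so the bar stands proud and can be held by its sides; its tail overhangs the bed's -x end.
- rule (a point): Start of the stop's range on that bar axis, 58 mm from groove, same axes. The length stop ('stop', its face 'stop_face'), a steel saddle straddling the bed with a red face plate (32 mm wide, 62 to 100 mm over the counter) square to the groove, has its face 0 to 55 mm beyond this point in +x: not measured, find it by feel. A thumb screw only nips it: it slides at a push of 6 N.
- hinge (a point): Middle of the hold-down's hinge line, at x -36, y -36, z 97 mm in the rest's frame, same axes; the line runs along x between two green cheeks 42 mm apart over all. The arm, steel, 20 mm wide (x), 14 mm thick, stands up from it at the start and swings over the groove towards +y.
- holddown (a joint): Angle (rad) of the hold-down arm: 0 = level, its rubber pad resting on a 24 mm bar in the groove; 1.57 = upright; it starts leaning back at 1.65 to 1.84 (limit 1.85). It weighs 0.34 kg on a slightly stiff hinge: once well past upright it sinks by its own weight, which then keeps the pad on the bar. With no bar it sinks to -0.15.
- ball (a point): Centre of the black ball, 32 mm across, at the end of the hold-down arm, 92 mm from its hinge line. Its x axis is parallel to the groove.
- bar_mid (a point): Centre of the bar to be loaded: pale silvery aluminium, round, solid, 24 mm across, 260 mm long, about 0.32 kg, both ends alike. Its x axis runs along the bar. It starts in one of the three places of the wooden rack.
- brass_bar_mid (a point): Centre of the yellow brass bar, same size, 1 kg, in another place of the rack. Leave it there. x axis along the bar.
- copper_bar_mid (a point): Centre of the red-brown copper bar, same size, 1 kg, in another place of the rack. Leave it there. x axis along the bar.
- rack: Fixed wooden bar rack: board 236 x 200 x 12 mm with two notched crosspieces 18 mm thick at x = -100 and +100 mm, 44.5 mm high. Origin on the counter under its middle. The three bars lie along its x axis at y = -65, 0 and +65 mm, axes 52 mm above the counter; between the crosspieces the bars are free with 40 mm of air under their axes.
- hacksaw: Hacksaw lying flat on the counter beyond the rest, red frame about 330 x 90 mm, 22 mm high. Leave it.
- cartridge: White and blue sealant cartridge standing on the counter on the robot's right, 49 mm across, 290 mm high. Leave it.

How it is judged:
On the way, in this order (a step that is already met when the one before it is completed fails the run):
1. the aluminium bar lies in the V-groove with its end at least 5 mm short of the stop (y of bar_mid in the frame of rest between -0.003 and 0.003 m and z of bar_mid in the frame of rest between 0.068 and 0.0755 m and angle between the x axis of bar_mid and the x axis of rest, either way round below 0.04 rad and x of bar_mid in the frame of stop_face below -0.135 m), for 0.2 s.
2. the bar, in the groove, presses on the stop with more than 1.5 N (contact force between bar and stop above 1.5 N and z of bar_mid in the frame of rest between 0.068 and 0.0755 m and angle between the x axis of bar_mid and the x axis of rest, either way round below 0.04 rad), for 0.2 s.
At the end, for the whole second after the job is handed in: The aluminium bar lies in the groove (axis within 3 mm sideways, 4 mm in height and 0.04 rad), at rest, its end within 2 mm of the stop's face, with the hold-down's pad resting on it (angle within 0.08 rad of 0, more than 1 N on the bar); the stop has not been shifted by more than 2 mm (x of bar_mid in the frame of stop_face between -0.132 and -0.128 m and y of bar_mid in the frame of rest between -0.003 and 0.003 m and z of bar_mid in the frame of rest between 0.068 and 0.0755 m and angle between the x axis of bar_mid and the x axis of rest, either way round below 0.04 rad and value of joint holddown between -0.08 and 0.08 rad and contact force between holddown and bar above 1 N and linear speed of bar below 0.01 m/s); the robot touches nothing.
It fails at once if the length stop shifted by more than 2 mm (distance of stop_face from where it was at the start of the episode above 0.002 m).
It fails at once if another bar moved by more than 10 mm (distance of any of brass_bar_mid, copper_bar_mid from where it was at the start of the episode above 0.01 m).
It fails at once if the hacksaw or the sealant cartridge moved by more than 15 mm (distance of any of hacksaw, cartridge from where it was at the start of the episode above 0.015 m).
It also fails if it takes over 72 s, if anything falls off the work surface, if the arm or the gripper's body presses on something with over 40 N, if the wrist force passes 120 N, or if a joint passes its speed limit or range.

ROBOT

A 7-joint arm with a two-finger parallel gripper is mounted at the origin on the work surface. World frame = base frame: x ahead of the robot, y to its left, z up, the work surface at z = 0. Lengths are in m, angles in rad, forces in N, time in s.
With the tool pointing down it reaches from about 0.375 to 0.925 m from the base axis. Payload 3.1 kg.
Tool frame: the origin (TCP) lies midway between the tips of the shut fingers; the grasp point (between the pads) lies behind it (bot.grip_point_offset is the z of the grasp point in the tool frame, in m); z points along the fingers, y is the line along which they close (so a half turn about z gives the same grasp; the last joint's range is limited). The gripper opens to 85 mm and grips with 20 to 120 N. Pads are 22 mm wide; open, the fingers measure 114 mm over their backs; the gripper's body (76 mm by 85 mm) begins 54 mm behind the grasp point. The pads swing forward as they close: fully open they stand 13 mm farther back than shut.
Start: joints at [-1.227, 0.383, 0.044, 1.598, -0.018, 1.161, -0.05], TCP at [0.278, 0.588, 0.231] pointing down, gripper open.
Joint ranges: [-2.61, 2.61], [-0.41, 2.15], [-1.48, 1.57], [0, 2.5], [-1.57, 4.71], [0.05, 1.97], [-2.85, 2.85]. Speed limits (rad/s): [2.79, 2.79, 3.14, 3.14, 3.14, 3.14, 3.14].

INTERFACE

Orientations are given as a unit quaternion [w, x, y, z].
In Python, from cell import bot gives the robot as it stands.
- The arm moves only by the tool send_rows, never from a script. Its argument "moves" is a list of rows, each an object with "delta_pos": the shift along the tool's x, y, z in cm, a list of three; "spin": the turn about the tool's z in rad; "claw": the closure, from 0 (fully open) to 1 (shut). A call has 1 to 12 rows; each row shifts and turns the commanded pose from where the row before left it, along the tool's axes as they then stand; what a row does not reach is not made up. A row lasts 1/12 s, in which the tool goes at most 41.7 mm and 7.16 degrees, less where a joint would pass 70% of its speed; a pose out of reach is approached as far as the arm can. A call is refused whole if a number of a shift passes 4.17 or a number of a turn 0.125, either way. A call with a gripper value outside its range is refused whole. The fingers move at their own pace and stop on an object; "squeeze" is the grip in N (left out, the last holds). Time passes only in rows, so rows that do not move let the fingers close. It gives the time, the measured TCP pose, the force, the opening and the grip force at its end, in the units of the state.
- bot.get_state(): the state, without advancing time (a new reading comes with each control period).
- bot.snapshot(name): name is "scene" or "top" or "wrist"; returns (picture, depth): 420x560x3 uint8, blue, green, red; 420x560 float32, m along the optical axis (not along the pixel's ray), 0 where there is no reading.
- bot.get_calibration(name): a dict with "K" (3x3 intrinsics, pixels), "rvec" (rotation vector, rad) and "tvec" (3), from world to camera coordinates, as OpenCV has them; the wrist camera has in their place "tool_from_camera" (4x4, takes a point from camera to tool coordinates, whose origin is the TCP and whose axes are the flange's). Camera axes: x right, y down, z forward; pixel columns grow to the right and rows downward; lengths in m; the calibration is good to about 2 mm. A picture is of the moment at which its call begins: read the wrist's pose just before it. get_calibration takes no time and is no camera call.
- bot.close_job(): hands the job in; it is judged then, once.
The state is a dict: "time": time; "joint_positions": joint angles; "dq": joint speeds; "joint_efforts": joint torques, N m; "tcp_pos": TCP position; "tool_rot": TCP orientation; "force": force on the tool from outside, world axes, zero at the start; "torque": the same for the moment, N m; "gripper_width": finger opening in m; "finger_force": force on a finger pad.
Only numpy, scipy, OpenCV 4.12 (cv2) and the standard library are available. Lean on these libraries where they do the work, as an engineer would, in place of code of your own. Each camera call takes 0.05 s, during which the arm holds its last target. There are 200 camera calls.

## Working session

There is one attempt and no reset: what is moved stays moved. The work goes in short steps, Python scripts to look and compute and a tool call to move; the robot and the scene stay as the last step left them, time stands still between calls to the robot, and variables do not carry over. Pictures are saved under pics/ and viewed, at most 10 in all, crops included, and the job is handed in when it is done.

Besides the shell and the picture viewer there is one more tool, called after "Request:" in YAML: its name, and indented under it one key for each argument. send_rows: Moves the arm, as the interface text tells. Its arguments: {"type":"object","properties":{"moves":{"type":"array","items":{"type":"object","properties":{"delta_pos":{"type":"array","items":{"type":"number"}},"spin":{"type":"number"},"claw":{"type":"number"}}}},"squeeze":{"type":"number"}},"required":["moves"]}

```bash
mkdir -p pics; ls; python3 - <<'E'
from cell import bot
import cv2,numpy as np
s=bot.get_state();print(s); print(bot.grip_point_offset)
for n in("scene","top"):
    p,d=bot.snapshot(n);cv2.imwrite(f"pics/{n}0.png",p);np.save(f"pics/{n}0.npy",d);c=bot.get_calibration(n);print(n,c)
print(bot.get_calibration("wrist"))
E
```

```text
pics
{'time': 0.0, 'joint_positions': array([-1.22677936,  0.38381081,  0.04380071,  1.59960504, -0.01788191,
        1.16118765, -0.04993862]), 'dq': array([ 8.53570242e-05,  1.07551441e-03, -1.01659798e-03,  7.67848059e-04,
       -8.86049055e-04, -1.06178887e-03,  3.01284576e-04]), 'joint_efforts': array([ 7.02264401e-05, -4.33461857e+01,  1.02428935e+00, -2.49515015e+01,
        1.04403353e-02,  1.13980263e-02, -1.24177217e-05]), 'tcp_pos': array([0.27751323, 0.5867268 , 0.22988787]), 'tool_rot': array([-2.16266556e-04,  2.19077538e-01,  9.75706574e-01, -1.29153336e-03]), 'force': array([ 0.50046206,  0.44696105, -0.30726982]), 'torque': array([ 0.05238453, -0.00545845, -0.00093057]), 'finger_force': 0.0, 'gripper_width': 0.08506341439635338}
-0.0187
scene {'K': array([[407.69395179,   0.        , 281.83798834],
       [  0.        , 407.69395179, 214.16866316],
       [  0.        ,   0.        ,   1.        ]]), 'rvec': array([ 1.8192304 ,  1.32665785, -0.69660932]), 'tvec': array([-0.10719537, -0.29861148,  1.88200654])}
top {'K': array([[522.34765389,   0.        , 276.12414488],
       [  0.        , 522.34765389, 204.12080725],
       [  0.        ,   0.        ,   1.        ]]), 'rvec': array([ 2.08731272, -2.13519536,  0.19365319]), 'tvec': array([-0.05345736,  0.64959301,  1.25302799])}
{'K': array([[343.0601687 ,   0.        , 281.19803086],
       [  0.        , 343.0601687 , 205.52702071],
       [  0.        ,   0.        ,   1.        ]]), 'tool_from_camera': array([[ 2.98988065e-04, -9.66078000e-01, -2.58250284e-01,
         6.42158931e-02],
       [ 9.99999938e-01,  3.37100699e-04, -1.03301038e-04,
         1.04766177e-03],
       [ 1.86853212e-04, -2.58250237e-01,  9.66078040e-01,
        -1.42833763e-01],
       [ 0.00000000e+00,  0.00000000e+00,  0.00000000e+00,
         1.00000000e+00]])}
```

View pics/top0.png

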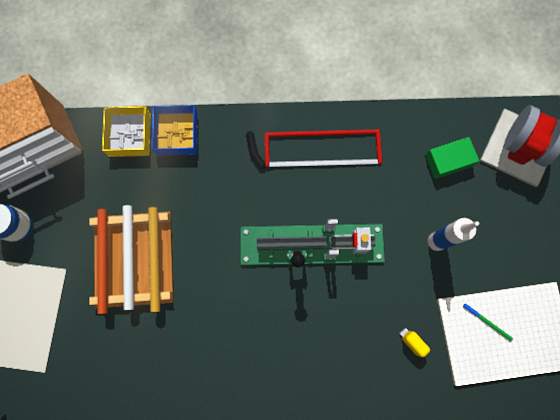

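View pics/scene0.png

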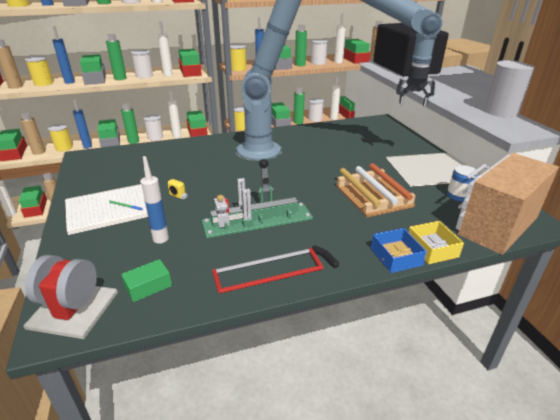

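```bash
cat > h.py <<'E'
from cell import bot
import cv2,numpy as np
from scipy.spatial.transform import Rotation as R
def cam(name,s=None):
    c=bot.get_calibration(name)
    if name=="wrist":
        T=np.eye(4);q=s["tool_rot"];T[:3,:3]=R.from_quat([q[1],q[2],q[3],q[0]]).as_matrix();T[:3,3]=s["tcp_pos"]
        T=T@c["tool_from_camera"];return c["K"],T[:3,:3],T[:3,3]
    r=cv2.Rodrigues(c["rvec"])[0];return c["K"],r.T,-r.T@c["tvec"]
def onplane(px,cm,z):
    K,r,o=cm;px=np.atleast_2d(px).astype(float)
    d=(r@np.linalg.inv(K)@np.c_[px,np.ones(len(px))].T).T
    return o+d*((z-o[2])/d[:,2])[:,None]
def proj(P,cm):
    K,r,o=cm;p=(np.atleast_2d(P)-o)@r@K.T;return p[:,:2]/p[:,2:]
def cloud(d,cm):
    K,r,o=cm;v,u=np.mgrid[:d.shape[0],:d.shape[1]]
    p=np.stack([(u-K[0,2])/K[0,0]*d,(v-K[1,2])/K[1,1]*d,d],-1);return p@r.T+o
E
python3 - <<'E'
from h import *
p=cv2.imread("pics/top0.png");d=np.load("pics/top0.npy");c=cam("top");print("cam",c[2])
h=cv2.cvtColor(p,cv2.COLOR_BGR2HSV);P=cloud(d,c)
def big(m,roi):
    k=np.zeros(m.shape,np.uint8);x0,y0,x1,y1=roi;k[y0:y1,x0:x1]=m[y0:y1,x0:x1]
    n,l,s,_=cv2.connectedComponentsWithStats(k);return (l==1+np.argmax(s[1:,4])).astype(np.uint8)
def rect(m,z):
    pts=np.argwhere(m)[:,::-1];w=onplane(pts,c,z)[:,:2].astype(np.float32);return cv2.minAreaRect(w)
H,S,V=cv2.split(h)
al=big(((S<50)&(V>120)).astype(np.uint8),(110,195,145,320));print("alu",rect(al,.052),al.sum())
for nm,roi in(("cu",(85,195,115,320)),("br",(145,195,165,320))):
    m=big(((S>150)&(P[...,2]>.045)).astype(np.uint8),roi);print(nm,rect(m,.06),m.sum())
gm=big(((H>55)&(H<90)&(S>100)).astype(np.uint8),(230,215,395,275));
hull=cv2.convexHull(np.argwhere(gm)[:,::-1].astype(np.int32));
w=onplane(hull[:,0],c,.012)[:,:2].astype(np.float32);print("plate",cv2.minAreaRect(w),cv2.boxPoints(cv2.minAreaRect(w)))
bm=big((P[...,2]>.1).astype(np.uint8)*(V<60).astype(np.uint8),(285,240,312,275));print("ball",np.argwhere(bm).mean(0),P[bm>0].mean(0),P[bm>0].max(0))
rm=big((((H<8)|(H>172))&(S>150)).astype(np.uint8),(345,225,365,260));q=np.argwhere(rm);print("red",q.min(0),q.max(0),P[rm>0].mean(0))
E
```

```text
cam [ 0.39015942 -0.08391737  1.35485845]
alu ((0.5271492004394531, 0.3072735369205475), (0.2624987065792084, 0.025001034140586853), 2.7137908935546875) 979
cu ((0.5174390077590942, 0.36834898591041565), (0.25953611731529236, 0.02536691725254059), 2.4381015300750732) 1019
br ((0.5185487866401672, 0.23819604516029358), (0.25766417384147644, 0.024292925372719765), 2.652310371398926) 981
plate ((0.5512938499450684, -0.15652813017368317), (0.3694833219051361, 0.10236991196870804), 89.73605346679688) [[ 0.49925837 -0.34103203]
 [ 0.60162723 -0.34150362]
 [ 0.6033293   0.02797577]
 [ 0.50096047  0.02844736]]
ball [259.4519774  297.81920904] [ 0.49562815 -0.11506592  0.19786383] [ 0.5217711  -0.08391737  1.35485845]
red [233 352] [246 356] [ 0.5507833  -0.2564512   0.09176951]
```

Request:
send_rows:
  moves:
    - {"spin": -0.1225, "claw": 0.4}
    - {"spin": -0.1225, "claw": 0.4}
    - {"spin": -0.1225, "claw": 0.4}
    - {"spin": -0.1225, "claw": 0.4}
  squeeze: 60

```text
invalid input at $.moves[0]: expected keys delta_pos, spin, claw
```

Request:
send_rows:
  moves:
    - {"delta_pos": [-1.34, -2.42, 0.2], "claw": 0.4}
    - {"delta_pos": [-1.34, -2.42, 0.2], "claw": 0.4}
    - {"delta_pos": [-1.34, -2.42, 0.2], "claw": 0.4}
    - {"delta_pos": [-1.34, -2.42, 0.2], "claw": 0.4}
    - {"delta_pos": [-1.34, -2.42, 0.2], "claw": 0.4}
    - {"delta_pos": [-1.34, -2.42, 0.2], "claw": 0.4}
    - {"delta_pos": [-1.34, -2.42, 0.2], "claw": 0.4}
    - {"delta_pos": [-1.34, -2.42, 0.2], "claw": 0.4}
    - {"delta_pos": [-1.34, -2.42, 0.2], "claw": 0.4}
    - {"delta_pos": [-1.34, -2.42, 0.2], "claw": 0.4}
    - {"delta_pos": [-1.34, -2.42, 0.2], "claw": 0.4}
    - {"delta_pos": [-1.34, -2.42, 0.2], "claw": 0.4}

```text
invalid input at $.moves[0]: expected keys delta_pos, spin, claw
```

Request:
send_rows:
  moves:
    - {"claw": 0.4}
    - {"claw": 0.4}
    - {"claw": 0.4}

```text
invalid input at $.moves[0]: expected keys delta_pos, spin, claw
```

```bash
python3 - <<'E'
from h import *
s=bot.get_state();p,d=bot.snapshot("wrist");cv2.imwrite("pics/w1.png",p);c=cam("wrist",s)
print(s["tcp_pos"],s["tool_rot"],s["gripper_width"],s["joint_positions"].round(2))
print(proj([s["tcp_pos"]],c), proj([[.4522,.3038,.052],[.66,.3133,.064],[.4,.301,.064]],c))
h=cv2.cvtColor(p,cv2.COLOR_BGR2HSV);P=cloud(d,c)
m=((h[...,1]<60)&(P[...,2]>.04)&(P[...,2]<.075)&(d>0)).astype(np.uint8)
n,l,st,_=cv2.connectedComponentsWithStats(m);k=l==1+np.argmax(st[1:,4]);w=P[k]
print(st[1:,4].max(),w.min(0),w.max(0))
wp=onplane(np.argwhere(k)[:,::-1],c,.054)[:,:2].astype(np.float32);print(cv2.minAreaRect(wp))
E
```

```text
[0.27755836 0.586797   0.22999711] [-1.98478310e-04  2.19062663e-01  9.75710044e-01 -1.19144603e-03] 0.08547756032571094 [-1.23  0.38  0.04  1.6  -0.02  1.16 -0.05]
[[278.88925003 261.34641517]] [[124.85870173 419.06968798]
 [214.50253863 544.20336329]
 [ 92.40296863 394.61058934]]
5449 [0.21205807 0.81912979 0.04000518] [0.44788368 0.8225109  0.07498962]
((0.32586005330085754, 0.8236759305000305), (0.02460002526640892, 0.22695094347000122), 89.92786407470703)
```

View pics/w1.png

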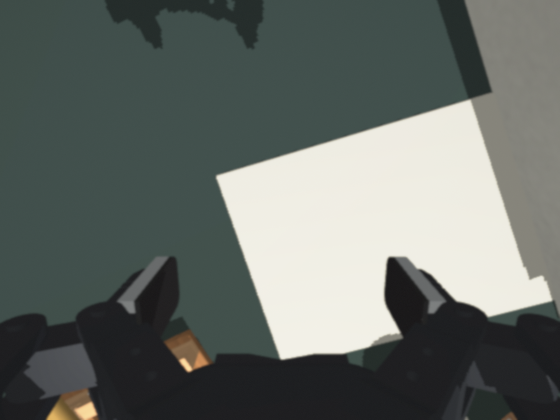

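The calls were refused because every row needs all three keys, so the arm hasn't moved. The picture shows only the paper and the open fingers, with tips near (279,261).

Request:
send_rows:
  moves:
    - {"delta_pos": [0, 0, 0], "spin": -0.1225, "claw": 0.4}
    - {"delta_pos": [0, 0, 0], "spin": -0.1225, "claw": 0.4}
    - {"delta_pos": [0, 0, 0], "spin": -0.1225, "claw": 0.4}
    - {"delta_pos": [0, 0, 0], "spin": -0.1225, "claw": 0.4}
  squeeze: 60

```text
time: 0.48
tcp_pos: [0.2777, 0.5872, 0.2306]
tool_rot: [-0.0, -0.027, 1.0, -0.001]
force: [0.0, 0.1, -0.0]
gripper_width: 0.0508
finger_force: 0.0
```

Request:
send_rows:
  moves:
    - {"delta_pos": [-1.34, -2.42, 0.2], "spin": 0, "claw": 0.4}
    - {"delta_pos": [-1.34, -2.42, 0.2], "spin": 0, "claw": 0.4}
    - {"delta_pos": [-1.34, -2.42, 0.2], "spin": 0, "claw": 0.4}
    - {"delta_pos": [-1.34, -2.42, 0.2], "spin": 0, "claw": 0.4}
    - {"delta_pos": [-1.34, -2.42, 0.2], "spin": 0, "claw": 0.4}
    - {"delta_pos": [-1.34, -2.42, 0.2], "spin": 0, "claw": 0.4}
    - {"delta_pos": [-1.34, -2.42, 0.2], "spin": 0, "claw": 0.4}
    - {"delta_pos": [-1.34, -2.42, 0.2], "spin": 0, "claw": 0.4}
    - {"delta_pos": [-1.34, -2.42, 0.2], "spin": 0, "claw": 0.4}
    - {"delta_pos": [-1.34, -2.42, 0.2], "spin": 0, "claw": 0.4}
    - {"delta_pos": [-1.34, -2.42, 0.2], "spin": 0, "claw": 0.4}
    - {"delta_pos": [-1.34, -2.42, 0.2], "spin": 0, "claw": 0.4}

```text
time: 1.48
tcp_pos: [0.4528, 0.3038, 0.2069]
tool_rot: [-0.0, -0.024, 1.0, -0.0]
force: [0.4, 1.1, -0.0]
gripper_width: 0.0511
finger_force: 0.0
```

Request:
send_rows:
  moves:
    - {"delta_pos": [0, 0, 0], "spin": 0, "claw": 0.4}
    - {"delta_pos": [0, 0, 0], "spin": 0, "claw": 0.4}
    - {"delta_pos": [0, 0, 0], "spin": 0, "claw": 0.4}

```text
time: 1.73
tcp_pos: [0.452, 0.3058, 0.2071]
tool_rot: [-0.0, -0.024, 1.0, 0.0]
force: [-0.0, -0.0, -0.2]
gripper_width: 0.0512
finger_force: 0.0
```

```bash
python3 - <<'E'
from h import *
s=bot.get_state();p,d=bot.snapshot("wrist");cv2.imwrite("pics/w2.png",p);np.save("pics/w2.npy",d);c=cam("wrist",s)
print(s["time"],s["tcp_pos"],s["tool_rot"],s["gripper_width"],s["joint_positions"].round(2))
print(proj([s["tcp_pos"]],c), proj([[.4522,.3038,.052],[.66,.3133,.064],[.4,.301,.064]],c))
E
```

```text
1.7333 [0.45199088 0.30576802 0.20707901] [-3.97177236e-04 -2.41156631e-02  9.99709073e-01  2.13522377e-04] 0.051217464871395516 [-0.78  0.21  0.12  1.88 -0.03  1.05  0.97]
[[280.11690941 260.59139395]] [[278.41867351 188.61246475]
 [278.16792605 392.85810508]
 [277.84532657 128.84361728]]
```

View pics/w2.png

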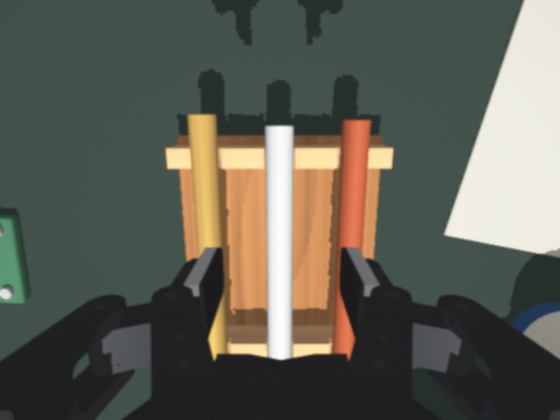

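Bar is centred between the fingers (columns 265–294, TCP at 280). The near crosspiece is at rows 147–168 and the grasp point at row 188. I'll shift 4 mm away from the crosspiece and go down, holding high on the bar so the tips clear the bed later.

Request:
send_rows:
  moves:
    - {"delta_pos": [-0.4, 0, 1.4], "spin": 0, "claw": 0.4}
    - {"delta_pos": [0, 0, 1.4], "spin": 0, "claw": 0.4}
    - {"delta_pos": [0, 0, 1.4], "spin": 0, "claw": 0.4}
    - {"delta_pos": [0, 0, 1.4], "spin": 0, "claw": 0.4}
    - {"delta_pos": [0, 0, 1.4], "spin": 0, "claw": 0.4}
    - {"delta_pos": [0, 0, 1.4], "spin": 0, "claw": 0.4}
    - {"delta_pos": [0, 0, 1.4], "spin": 0, "claw": 0.4}
    - {"delta_pos": [0, 0, 1.4], "spin": 0, "claw": 0.4}
    - {"delta_pos": [0, 0, 1.4], "spin": 0, "claw": 0.4}
    - {"delta_pos": [0, 0, 1.4], "spin": 0, "claw": 0.4}
    - {"delta_pos": [0, 0, 1.3], "spin": 0, "claw": 0.4}
    - {"delta_pos": [0, 0, 1.3], "spin": 0, "claw": 0.4}

```text
time: 2.78
tcp_pos: [0.4552, 0.3078, 0.0405]
tool_rot: [-0.0, -0.026, 1.0, 0.001]
force: [-0.2, -0.2, 0.8]
gripper_width: 0.0515
finger_force: 0.0
```

Request:
send_rows:
  moves:
    - {"delta_pos": [0, 0, 0], "spin": 0, "claw": 0.4}
    - {"delta_pos": [0, 0, 0], "spin": 0, "claw": 0.4}
    - {"delta_pos": [0, 0, 0], "spin": 0, "claw": 1}
    - {"delta_pos": [0, 0, 0], "spin": 0, "claw": 1}
    - {"delta_pos": [0, 0, 0], "spin": 0, "claw": 1}
    - {"delta_pos": [0, 0, 0], "spin": 0, "claw": 1}
    - {"delta_pos": [0, 0, 0], "spin": 0, "claw": 1}
    - {"delta_pos": [0, 0, 0], "spin": 0, "claw": 1}
  squeeze: 90

```text
time: 3.45
tcp_pos: [0.4571, 0.3042, 0.0428]
tool_rot: [0.0, -0.024, 1.0, -0.001]
force: [-1.7, -2.7, 5.5]
gripper_width: 0.0207
finger_force: 87.9
```

Request:
send_rows:
  moves:
    - {"delta_pos": [0, 0, 0], "spin": 0, "claw": 0.4}
    - {"delta_pos": [0, 0, 0], "spin": 0, "claw": 0.4}
    - {"delta_pos": [0, 0, 0], "spin": 0, "claw": 0.4}
    - {"delta_pos": [0, 0, 0], "spin": 0, "claw": 0.4}

```text
time: 3.78
tcp_pos: [0.4567, 0.3061, 0.0416]
tool_rot: [0.0, -0.024, 1.0, 0.0]
force: [0.4, -0.6, 0.2]
gripper_width: 0.0513
finger_force: 0.0
```

Request:
send_rows:
  moves:
    - {"delta_pos": [0, 0, 0.4], "spin": 0, "claw": 0.4}
    - {"delta_pos": [0, 0, 0.4], "spin": 0, "claw": 0.4}
    - {"delta_pos": [0, 0, 0], "spin": 0, "claw": 0.4}
    - {"delta_pos": [0, 0, 0], "spin": 0, "claw": 1}
    - {"delta_pos": [0, 0, 0], "spin": 0, "claw": 1}
    - {"delta_pos": [0, 0, 0], "spin": 0, "claw": 1}
    - {"delta_pos": [0, 0, 0], "spin": 0, "claw": 1}
    - {"delta_pos": [0, 0, 0], "spin": 0, "claw": 1}
    - {"delta_pos": [0, 0, 0], "spin": 0, "claw": 1}
  squeeze: 90

```text
time: 4.53
tcp_pos: [0.4565, 0.3043, 0.0334]
tool_rot: [-0.0, -0.024, 1.0, -0.001]
force: [-1.6, -4.9, 5.4]
gripper_width: 0.0218
finger_force: 88.0
```

Request:
send_rows:
  moves:
    - {"delta_pos": [0, 0, -0.8], "spin": 0, "claw": 1}
    - {"delta_pos": [0, 0, -1.4], "spin": 0, "claw": 1}
    - {"delta_pos": [0, 0, -2], "spin": 0, "claw": 1}
    - {"delta_pos": [0, 0, -2], "spin": 0, "claw": 1}
    - {"delta_pos": [0, 0, -2], "spin": 0, "claw": 1}
    - {"delta_pos": [0, 0, -2], "spin": 0, "claw": 1}
    - {"delta_pos": [0, 0, -2], "spin": 0, "claw": 1}
    - {"delta_pos": [0, 0, -2], "spin": 0, "claw": 1}
    - {"delta_pos": [0, 0, -2], "spin": 0, "claw": 1}
    - {"delta_pos": [0, 0, -2], "spin": 0, "claw": 1}
    - {"delta_pos": [0, 0, -1.8], "spin": 0, "claw": 1}
    - {"delta_pos": [0, 0, -1], "spin": 0, "claw": 1}

```text
time: 5.53
tcp_pos: [0.4567, 0.3071, 0.2454]
tool_rot: [0.001, -0.025, 1.0, 0.002]
force: [0.3, 0.2, -2.1]
gripper_width: 0.0217
finger_force: 88.2
```

Request:
send_rows:
  moves:
    - {"delta_pos": [0, 0, 0], "spin": 0.115, "claw": 1}
    - {"delta_pos": [0, 0, 0], "spin": 0.115, "claw": 1}
    - {"delta_pos": [0, 0, 0], "spin": 0.115, "claw": 1}
    - {"delta_pos": [0, 0, 0], "spin": 0.115, "claw": 1}
    - {"delta_pos": [0, 0, 0], "spin": 0.115, "claw": 1}
    - {"delta_pos": [0, 0, 0], "spin": 0.115, "claw": 1}
    - {"delta_pos": [0, 0, 0], "spin": 0.115, "claw": 1}
    - {"delta_pos": [0, 0, 0], "spin": 0.115, "claw": 1}
    - {"delta_pos": [0, 0, 0], "spin": 0.115, "claw": 1}
    - {"delta_pos": [0, 0, 0], "spin": 0.115, "claw": 1}
    - {"delta_pos": [0, 0, 0], "spin": 0.115, "claw": 1}
    - {"delta_pos": [0, 0, 0], "spin": 0.115, "claw": 1}

```text
time: 6.53
tcp_pos: [0.4557, 0.3062, 0.2424]
tool_rot: [-0.001, 0.62, 0.785, -0.0]
force: [0.2, -0.9, -2.4]
gripper_width: 0.0218
finger_force: 88.1
```

Request:
send_rows:
  moves:
    - {"delta_pos": [0, 0, 0], "spin": 0.115, "claw": 1}
    - {"delta_pos": [0, 0, 0], "spin": 0.115, "claw": 1}
    - {"delta_pos": [0, 0, 0], "spin": 0, "claw": 1}
    - {"delta_pos": [0, 0, 0], "spin": 0, "claw": 1}

```text
time: 6.87
tcp_pos: [0.456, 0.306, 0.2426]
tool_rot: [-0.0, 0.703, 0.712, -0.0]
force: [0.7, -0.1, -2.4]
gripper_width: 0.0215
finger_force: 88.1
```

```bash
python3 - <<'E'
from h import *
s=bot.get_state();print(s["time"],s["tcp_pos"],s["tool_rot"],s["joint_positions"].round(2))
p,d=bot.snapshot("scene");q,e=bot.snapshot("top");cv2.imwrite("pics/t3.png",np.hstack([p[:300,150:550],q[100:400,50:450]]))
q=s["tool_rot"];M=R.from_quat([q[1],q[2],q[3],q[0]]).as_matrix();print(M.round(4))
E
```

```text
6.8667 [0.45598066 0.30598843 0.24263099] [-2.55872398e-04  7.02613730e-01  7.11571410e-01 -9.50309450e-05] [-0.92  0.18  0.28  1.84 -0.06  1.13 -0.6 ]
[[-1.270e-02  9.999e-01 -5.000e-04]
 [ 9.999e-01  1.270e-02  2.000e-04]
 [ 2.000e-04 -5.000e-04 -1.000e+00]]
```

View pics/t3.png

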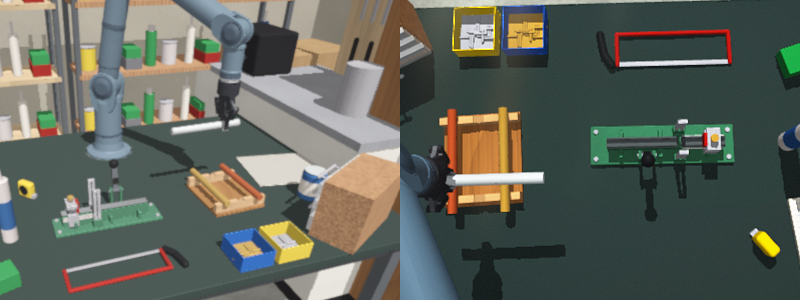

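Bar is held, pointing toward the rest. Next I'll measure its tilt and end, and the bed axis, from depth.

```bash
python3 - <<'E'
from h import *
c=cam("top");q,d=bot.snapshot("top");P=cloud(d,c);h=cv2.cvtColor(q,cv2.COLOR_BGR2HSV)
m=(P[...,2]>.22)&(P[...,2]<.30)&(P[...,1]<.27)&(P[...,1]>0.05)&(abs(P[...,0]-.456)<.05)&(h[...,1]<60)
w=P[m];print("bar",m.sum(),w.min(0),w.max(0))
for a in np.arange(.1,.26,.03):
    k=w[abs(w[:,1]-a)<.01];print(a.round(2),k[:,0].mean().round(4),k[:,2].max().round(4),np.median(k[:,2]).round(4))
# bed axis: points of height .045-.07 in rest zone
b=(P[...,2]>.05)&(P[...,2]<.075)&(P[...,1]<0.0)&(P[...,1]>-.19)&(abs(P[...,0]-.551)<.025)
w=P[b];print("bed",b.sum(),w.min(0),w.max(0))
for a in(-.02,-.04,-.06,-.08,-.15,-.17):
    k=w[abs(w[:,1]-a)<.008];print(a,len(k),k[:,0].min().round(4) if len(k) else 0,k[:,0].max().round(4) if len(k) else 0)
q2=(P[...,2]>.13)&(P[...,2]<.165)&(P[...,1]<-.18)&(P[...,1]>-.22)&(abs(P[...,0]-.55)<.08)
w=P[q2];print("posts",w[w[:,0]>.55].mean(0),w[w[:,0]<.55].mean(0))
h3=cam("scene");p,d2=bot.snapshot("scene");S=cloud(d2,h3);hs=cv2.cvtColor(p,cv2.COLOR_BGR2HSV)
r=((hs[...,0]<8)|(hs[...,0]>172))&(hs[...,1]>140)&(abs(S[...,0]-.55)<.03)&(S[...,1]<-.18)&(S[...,1]>-.29)&(S[...,2]>.05)&(S[...,2]<.11)
w=S[r];print("red scene",len(w),np.percentile(w,[5,50,95],axis=0) if len(w) else 0)
r=((h[...,0]<8)|(h[...,0]>172))&(h[...,1]>140)&(abs(P[...,0]-.55)<.03)&(P[...,1]<-.18)&(P[...,1]>-.29)
px=np.argwhere(r);print("red top",px.min(0),px.max(0),onplane([[px[:,1].min()-.5,px[:,0].mean()],[px[:,1].max()+.5,px[:,0].mean()]],c,.1))
E
```

```text
bar 891 [0.44470335 0.10378469 0.25018464] [0.46893079 0.26973599 0.27718788]
0.1 0.4571 0.2733 0.2654
0.13 0.4565 0.274 0.2684
0.16 0.4567 0.2738 0.2686
0.19 0.4568 0.2732 0.2686
0.22 0.4562 0.2765 0.2686
0.25 0.4555 0.2749 0.2702
bed 787 [ 0.53645081 -0.18978564  0.05001569] [ 0.56528853 -0.01786946  0.07162298]
-0.02 47 0.5369 0.564
-0.04 67 0.5365 0.5638
-0.06 66 0.5375 0.5631
-0.08 71 0.5372 0.5653
-0.15 73 0.5365 0.5635
-0.17 74 0.5374 0.563
posts [ 0.58549483 -0.19933881  0.14888228] [ 0.51433237 -0.19915695  0.15010825]
red scene 11 [[ 0.54800035 -0.26051527  0.06966253]
 [ 0.5654341  -0.25766913  0.07768586]
 [ 0.56866811 -0.25616082  0.1014702 ]]
red top [233 352] [246 356] [[ 0.55015364 -0.24856334  0.1       ]
 [ 0.54987458 -0.26059042  0.1       ]]
```

Bar is level at axis height 0.262 with its end at y≈0.103. Bed axis is at x≈0.5504, yaw≈0, and the stop face at y≈-0.249. Now I'll move above the groove, 25 mm short.

Request:
send_rows:
  moves:
    - {"delta_pos": [0, 0, 0], "spin": 0.015, "claw": 1}
    - {"delta_pos": [-1.5, 0.4, 0], "spin": 0, "claw": 1}
    - {"delta_pos": [-3, 0.9, 0], "spin": 0, "claw": 1}
    - {"delta_pos": [-3.1, 0.9, 0], "spin": 0, "claw": 1}
    - {"delta_pos": [-3.1, 0.9, 0], "spin": 0, "claw": 1}
    - {"delta_pos": [-3.1, 0.9, 0], "spin": 0, "claw": 1}
    - {"delta_pos": [-3.1, 0.9, 0], "spin": 0, "claw": 1}
    - {"delta_pos": [-3.1, 0.9, 0], "spin": 0, "claw": 1}
    - {"delta_pos": [-3.1, 0.9, 0], "spin": 0, "claw": 1}
    - {"delta_pos": [-3.1, 0.9, 0], "spin": 0, "claw": 1}
    - {"delta_pos": [-3, 0.9, 0], "spin": 0, "claw": 1}
    - {"delta_pos": [-2, 0.5, 0], "spin": 0, "claw": 1}

```text
time: 8.07
tcp_pos: [0.5452, -0.0114, 0.2437]
tool_rot: [0.001, 0.711, 0.704, -0.0]
force: [0.3, -0.2, -3.7]
gripper_width: 0.0216
finger_force: 88.2
```

Request:
send_rows:
  moves:
    - {"delta_pos": [-1.4, 0.4, 0], "spin": 0, "claw": 1}
    - {"delta_pos": [0, 0, 0], "spin": 0, "claw": 1}
    - {"delta_pos": [0, 0, 0], "spin": 0, "claw": 1}
    - {"delta_pos": [0, 0, 0], "spin": 0, "claw": 1}

```text
time: 8.4
tcp_pos: [0.5483, -0.0195, 0.2431]
tool_rot: [-0.001, 0.709, 0.705, 0.0]
force: [-0.0, 1.0, -3.1]
gripper_width: 0.0216
finger_force: 88.2
```

```bash
python3 - <<'E'
from h import *
s=bot.get_state();print(s["time"],s["tcp_pos"],s["tool_rot"],s["joint_positions"].round(2),s["force"])
c=cam("top");q,d=bot.snapshot("top");P=cloud(d,c);h=cv2.cvtColor(q,cv2.COLOR_BGR2HSV)
m=(P[...,2]>.24)&(P[...,2]<.30)&(P[...,1]<-.06)&(abs(P[...,0]-.55)<.05)&(h[...,1]<60)
w=P[m];print("bar",m.sum(),w.min(0),w.max(0))
for a in np.arange(-.21,-.05,.03):
    k=w[abs(w[:,1]-a)<.01];print(a.round(2),k[:,0].mean().round(4),((k[:,0].min()+k[:,0].max())/2).round(4),np.median(k[:,2]).round(4))
cv2.imwrite("pics/t4.png",cv2.resize(q[180:300,200:420],None,fx=3,fy=3))
E
```

```text
8.4 [ 0.54833104 -0.01947162  0.24311569] [-6.84589303e-04  7.08721403e-01  7.05488093e-01  2.35426701e-04] [-0.51  0.19  0.53  1.85 -0.11  1.13  0.06] [-0.04631444  1.02167373 -3.07230384]
bar 937 [ 0.53411846 -0.48441663  0.24057746] [ 0.55913932 -0.06045484  0.29303467]
-0.21 0.5443 0.5453 0.2683
-0.18 0.5453 0.5459 0.2682
-0.15 0.5454 0.546 0.2684
-0.12 0.5452 0.5466 0.2689
-0.09 0.5449 0.5454 0.2702
-0.06 0.5454 0.546 0.2703
```

View pics/t4.png

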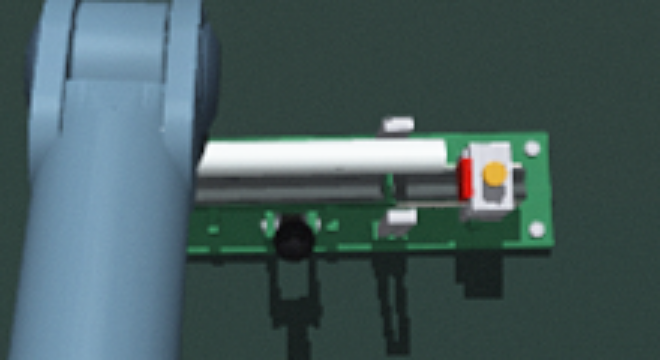

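Request:
send_rows:
  moves:
    - {"delta_pos": [0, 0.3, 0.6], "spin": 0, "claw": 1}
    - {"delta_pos": [0, 0, 1.4], "spin": 0, "claw": 1}
    - {"delta_pos": [0, 0, 1.4], "spin": 0, "claw": 1}
    - {"delta_pos": [0, 0, 1.4], "spin": 0, "claw": 1}
    - {"delta_pos": [0, 0, 1.4], "spin": 0, "claw": 1}
    - {"delta_pos": [0, 0, 1.4], "spin": 0, "claw": 1}
    - {"delta_pos": [0, 0, 1.4], "spin": 0, "claw": 1}
    - {"delta_pos": [0, 0, 1.4], "spin": 0, "claw": 1}
    - {"delta_pos": [0, 0, 1.4], "spin": 0, "claw": 1}
    - {"delta_pos": [0, 0, 1.4], "spin": 0, "claw": 1}
    - {"delta_pos": [0, 0, 1.4], "spin": 0, "claw": 1}
    - {"delta_pos": [0, 0, 1.4], "spin": 0, "claw": 1}

```text
time: 9.45
tcp_pos: [0.5517, -0.0193, 0.0821]
tool_rot: [-0.0, 0.708, 0.706, 0.0]
force: [0.5, 0.7, -2.7]
gripper_width: 0.0214
finger_force: 88.3
```

Request:
send_rows:
  moves:
    - {"delta_pos": [0, 0, 0], "spin": 0, "claw": 1}
    - {"delta_pos": [0, 0, 0], "spin": 0, "claw": 1}
    - {"delta_pos": [0, 0, 0], "spin": 0, "claw": 1}

```text
time: 9.7
tcp_pos: [0.5523, -0.0204, 0.0837]
tool_rot: [0.0, 0.709, 0.705, 0.0]
force: [0.7, -0.5, -2.2]
gripper_width: 0.0216
finger_force: 88.3
```

```bash
cat > m.py <<'E'
from h import *
s=bot.get_state();print(s["time"],s["tcp_pos"],s["tool_rot"],s["force"])
c=cam("top");q,d=bot.snapshot("top");P=cloud(d,c);h=cv2.cvtColor(q,cv2.COLOR_BGR2HSV)
m=(h[...,1]<60)&(h[...,2]>110)&(P[...,2]<s["tcp_pos"][2]+.06)&(P[...,2]>.06)&(abs(P[...,0]-.55)<.022)&(P[...,1]<-.06)&(P[...,1]>-.25)
n,l,st,_=cv2.connectedComponentsWithStats(m.astype(np.uint8));m=l==1+np.argmax(st[1:,4])
z=s["tcp_pos"][2]+.0186
w=onplane(np.argwhere(m)[:,::-1],c,z);print("bar",m.sum(),w.min(0),w.max(0),"zmed",np.median(P[m][:,2]),"rect",cv2.minAreaRect(w[:,:2].astype(np.float32)))
for a in(-.08,-.15,-.17,-.215):
    k=w[abs(w[:,1]-a)<.01];print(a,((k[:,0].min()+k[:,0].max())/2).round(4) if len(k) else 0, np.median(P[m][abs(w[:,1]-a)<.01][:,2]).round(4) if len(k) else 0)
r=((h[...,0]<8)|(h[...,0]>172))&(h[...,1]>140)&(abs(P[...,0]-.55)<.03)&(P[...,1]<-.18)&(P[...,1]>-.29)
px=np.argwhere(r);print("red",px[:,1].min(),px[:,1].max(),"barend col",np.argwhere(m)[:,1].max())
E
python3 m.py
```

```text
9.7 [ 0.55225065 -0.02037175  0.08372347] [2.90497055e-04 7.08755429e-01 7.05454114e-01 3.87871890e-04] [ 0.73160141 -0.49938231 -2.23511759]
bar 610 [ 0.53930439 -0.22109704  0.10232347] [ 0.56209637 -0.06141691  0.10232347] zmed 0.10974282026715476 rect ((0.5506139993667603, -0.14125731587409973), (0.15959027409553528, 0.022281713783740997), 89.75367736816406)
-0.08 0.5508 0.1103
-0.15 0.5504 0.1093
-0.17 0.5499 0.1095
-0.215 0.5502 0.1093
red 352 356 barend col 340
```

Bar centred over the groove (x 0.5504 for both), end 27 mm short of the stop. Lowering with force checks.

Request:
send_rows:
  moves:
    - {"delta_pos": [0, 0, 0.8], "spin": 0, "claw": 1}
    - {"delta_pos": [0, 0, 0.8], "spin": 0, "claw": 1}
    - {"delta_pos": [0, 0, 0.5], "spin": 0, "claw": 1}
    - {"delta_pos": [0, 0, 0.3], "spin": 0, "claw": 1}
    - {"delta_pos": [0, 0, 0], "spin": 0, "claw": 1}
    - {"delta_pos": [0, 0, 0], "spin": 0, "claw": 1}
    - {"delta_pos": [0, 0, 0], "spin": 0, "claw": 1}

```text
time: 10.33
tcp_pos: [0.553, -0.0209, 0.0619]
tool_rot: [-0.0, 0.709, 0.705, 0.001]
force: [-5.3, 0.5, 14.2]
gripper_width: 0.0218
finger_force: 95.4
```

Request:
send_rows:
  moves:
    - {"delta_pos": [0, 0, 0.2], "spin": 0, "claw": 1}
    - {"delta_pos": [0, 0, 0.1], "spin": 0, "claw": 1}
    - {"delta_pos": [0, 0, 0], "spin": 0, "claw": 1}
    - {"delta_pos": [0, 0, 0], "spin": 0, "claw": 1}

```text
time: 10.67
tcp_pos: [0.5531, -0.0209, 0.0616]
tool_rot: [-0.001, 0.71, 0.705, 0.001]
force: [-10.3, 1.2, 30.6]
gripper_width: 0.0214
finger_force: 102.8
```

Request:
send_rows:
  moves:
    - {"delta_pos": [0, 0, 0.2], "spin": 0, "claw": 1}
    - {"delta_pos": [0, 0, 0], "spin": 0, "claw": 1}
    - {"delta_pos": [0, 0, 0], "spin": 0, "claw": 1}

```text
time: 10.92
tcp_pos: [0.5533, -0.0209, 0.0613]
tool_rot: [-0.002, 0.71, 0.705, 0.002]
force: [-14.8, 1.6, 42.6]
gripper_width: 0.0216
finger_force: 107.3
```

Request:
send_rows:
  moves:
    - {"delta_pos": [0, 0, -0.3], "spin": 0, "claw": 1}
    - {"delta_pos": [0, 0, -0.2], "spin": 0, "claw": 1}
    - {"delta_pos": [0, 0, 0], "spin": 0, "claw": 1}
    - {"delta_pos": [0, 0, 0], "spin": 0, "claw": 1}

```text
time: 11.25
tcp_pos: [0.553, -0.0209, 0.0619]
tool_rot: [0.0, 0.709, 0.705, 0.001]
force: [-5.8, -0.5, 13.4]
gripper_width: 0.0214
finger_force: 94.4
```

```bash
python3 m.py; python3 - <<'E'
from h import *
s=bot.get_state();p,d=bot.snapshot("wrist");a,_=bot.snapshot("scene")
cv2.imwrite("pics/w5.png",np.hstack([cv2.resize(p,(460,345)),cv2.resize(a[150:250,190:320],(338,345)[:2])]))
E
```

```text
11.25 [ 0.55299357 -0.02089219  0.06187481] [4.19074115e-05 7.09313901e-01 7.04891535e-01 1.30825202e-03] [-5.80733054 -0.50168146 13.42007802]
bar 596 [ 0.53967641 -0.22337884  0.08047481] [ 0.56262032 -0.06102442  0.08047481] zmed 0.08788018168281608 rect ((0.5519452691078186, -0.14219844341278076), (0.16194750368595123, 0.02217346802353859), 88.83901977539062)
-0.08 0.5523 0.0886
-0.15 0.5507 0.0878
-0.17 0.5502 0.087
-0.215 0.5517 0.0871
red 352 356 barend col 340
```

View pics/w5.png

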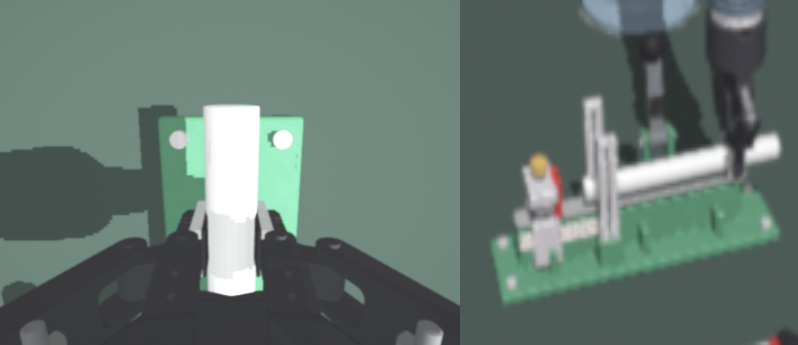

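The picture shows the bar aligned over the bed but about 6 mm too high, because the fingertips are on the bed's shoulders. I'll unload, let the bar drop into the V, then push on its overhanging tail end with shut fingers.

Request:
send_rows:
  moves:
    - {"delta_pos": [0, -0.1, -0.2], "spin": 0, "claw": 1}
    - {"delta_pos": [0, 0, -0.1], "spin": 0, "claw": 1}
    - {"delta_pos": [0, 0, 0], "spin": 0, "claw": 1}
    - {"delta_pos": [0, 0, 0], "spin": 0, "claw": 1}

```text
time: 11.73
tcp_pos: [0.5523, -0.021, 0.0628]
tool_rot: [0.001, 0.709, 0.705, 0.001]
force: [2.8, 0.4, 1.4]
gripper_width: 0.0216
finger_force: 89.7
```

Request:
send_rows:
  moves:
    - {"delta_pos": [0, 0, 0], "spin": 0, "claw": 0.5}
    - {"delta_pos": [0, 0, 0], "spin": 0, "claw": 0.45}
    - {"delta_pos": [0, 0, 0], "spin": 0, "claw": 0.4}
    - {"delta_pos": [0, 0, 0], "spin": 0, "claw": 0.4}
    - {"delta_pos": [0, 0, 0], "spin": 0, "claw": 0.4}
    - {"delta_pos": [0, 0, 0], "spin": 0, "claw": 0.4}
  squeeze: 30

```text
time: 12.23
tcp_pos: [0.5501, -0.0212, 0.062]
tool_rot: [-0.0, 0.709, 0.705, -0.0]
force: [0.8, -0.2, -0.2]
gripper_width: 0.0511
finger_force: 0.0
```

Request:
send_rows:
  moves:
    - {"delta_pos": [0, 0, -1], "spin": 0, "claw": 0.4}
    - {"delta_pos": [0, 0, -1.5], "spin": 0, "claw": 0.4}
    - {"delta_pos": [0, 0, -1.5], "spin": 0, "claw": 0.4}
    - {"delta_pos": [0, 0, -1.5], "spin": 0, "claw": 0.4}
    - {"delta_pos": [0, 0, -1.5], "spin": 0, "claw": 0.4}
    - {"delta_pos": [1.5, 0, -1], "spin": 0, "claw": 0.4}
    - {"delta_pos": [3, 0, 0], "spin": 0, "claw": 1}
    - {"delta_pos": [3, 0, 0], "spin": 0, "claw": 1}
    - {"delta_pos": [2, 0, 0], "spin": 0, "claw": 1}
    - {"delta_pos": [0, 0, 0], "spin": 0, "claw": 1}
    - {"delta_pos": [0, 0, 0], "spin": 0, "claw": 1}
    - {"delta_pos": [0, 0, 0], "spin": 0, "claw": 1}

```text
time: 13.23
tcp_pos: [0.5512, 0.0728, 0.1427]
tool_rot: [0.0, 0.709, 0.705, -0.0]
force: [-0.5, -0.2, -0.5]
gripper_width: -0.0002
finger_force: 0.0
```

```bash
cat > n.py <<'E'
from h import *
s=bot.get_state();print(s["time"],s["tcp_pos"],s["tool_rot"],s["gripper_width"],s["force"])
for n in("top","scene"):
    c=cam(n);q,d=bot.snapshot(n);P=cloud(d,c);h=cv2.cvtColor(q,cv2.COLOR_BGR2HSV)
    m=(h[...,1]<60)&(h[...,2]>110)&(P[...,2]<.1)&(P[...,2]>.055)&(abs(P[...,0]-.55)<.022)&(P[...,1]<.07)&(P[...,1]>-.255)
    k,l,st,_=cv2.connectedComponentsWithStats(m.astype(np.uint8));m=l==1+np.argmax(st[1:,4])
    w=onplane(np.argwhere(m)[:,::-1],c,.072);print(n,m.sum(),"y",w[:,1].min().round(4),w[:,1].max().round(4))
    for a in(.02,-.02,-.08,-.15,-.17,-.215):
        i=abs(w[:,1]-a)<.01;print(a,((w[i,0].min()+w[i,0].max())/2).round(4),np.median(P[m][i][:,2]).round(4)) if i.sum()>3 else 0
    r=((h[...,0]<8)|(h[...,0]>172))&(h[...,1]>140)&(abs(P[...,0]-.55)<.03)&(P[...,1]<-.18)&(P[...,1]>-.29)
    px=np.argwhere(r);print("red",px[:,1].min(),px[:,1].max(),px.mean(0))
    cv2.imwrite(f"pics/{n}_{s['time']:.0f}.png",q)
E
python3 n.py
```

```text
13.2333 [0.5511603  0.07275018 0.14269052] [ 3.87127955e-04  7.09475242e-01  7.04730222e-01 -2.14103210e-04] -0.00021060950946201262 [-0.54907184 -0.17220707 -0.5402401 ]
top 944 y -0.2489 0.0379
0.02 0.552 0.0806
-0.02 0.5523 0.0814
-0.08 0.5533 0.0812
-0.15 0.5518 0.081
-0.17 0.5513 0.0801
-0.215 0.5528 0.0808
red 352 356 [239.25423729 354.30508475]
scene 531 y -0.1871 0.0435
0.02 0.5547 0.0761
-0.02 0.5598 0.0771
-0.08 0.5609 0.0737
-0.15 0.56 0.0745
-0.17 0.5606 0.0738
red 226 228 [205.72727273 227.        ]
```

Request:
send_rows:
  moves:
    - {"delta_pos": [0, 0, 1.5], "spin": 0, "claw": 1}
    - {"delta_pos": [0, 0, 1.5], "spin": 0, "claw": 1}
    - {"delta_pos": [0, 0, 1.5], "spin": 0, "claw": 1}
    - {"delta_pos": [0, 0, 1.5], "spin": 0, "claw": 1}
    - {"delta_pos": [0, 0, 1.5], "spin": 0, "claw": 1}
    - {"delta_pos": [0, 0, 0.6], "spin": 0, "claw": 1}
    - {"delta_pos": [0, 0, 0], "spin": 0, "claw": 1}
    - {"delta_pos": [-0.4, 0, 0], "spin": 0, "claw": 1}
    - {"delta_pos": [-0.4, 0, 0], "spin": 0, "claw": 1}
    - {"delta_pos": [-0.4, 0, 0], "spin": 0, "claw": 1}
    - {"delta_pos": [0, 0, 0], "spin": 0, "claw": 1}
    - {"delta_pos": [0, 0, 0], "spin": 0, "claw": 1}

```text
time: 14.33
tcp_pos: [0.5516, 0.0612, 0.062]
tool_rot: [0.0, 0.71, 0.705, 0.001]
force: [-0.4, -0.6, 0.6]
gripper_width: -0.0001
finger_force: 0.0
```

Request:
send_rows:
  moves:
    - {"delta_pos": [-0.15, 0, 0], "spin": 0, "claw": 1}
    - {"delta_pos": [-0.15, 0, 0], "spin": 0, "claw": 1}
    - {"delta_pos": [-0.15, 0, 0], "spin": 0, "claw": 1}
    - {"delta_pos": [-0.15, 0, 0], "spin": 0, "claw": 1}
    - {"delta_pos": [-0.15, 0, 0], "spin": 0, "claw": 1}
    - {"delta_pos": [-0.15, 0, 0], "spin": 0, "claw": 1}
    - {"delta_pos": [-0.15, 0, 0], "spin": 0, "claw": 1}
    - {"delta_pos": [-0.15, 0, 0], "spin": 0, "claw": 1}
    - {"delta_pos": [-0.15, 0, 0], "spin": 0, "claw": 1}
    - {"delta_pos": [-0.15, 0, 0], "spin": 0, "claw": 1}

```text
time: 15.17
tcp_pos: [0.551, 0.0481, 0.0613]
tool_rot: [-0.001, 0.709, 0.705, 0.0]
force: [0.6, 2.4, -0.0]
gripper_width: 0.0003
finger_force: 1.2
```

```bash
python3 n.py
```

```text
15.1667 [0.55095297 0.04808939 0.06125742] [-5.23475387e-04  7.08895189e-01  7.05313516e-01  4.25108769e-04] 0.0002808901147487779 [ 0.58599339  2.41805249 -0.02366308]
top 878 y -0.2366 0.0256
0.02 0.5519 0.0809
-0.02 0.5523 0.081
-0.08 0.5533 0.0814
-0.15 0.5518 0.0814
-0.17 0.5513 0.0815
-0.215 0.5527 0.0814
red 352 356 [239.25423729 354.30508475]
scene 532 y -0.1871 0.0511
0.02 0.5547 0.0757
-0.02 0.5598 0.0762
-0.08 0.5609 0.0731
-0.15 0.5595 0.0738
-0.17 0.5606 0.0734
red 226 228 [205.72727273 227.        ]
```

Request:
send_rows:
  moves:
    - {"delta_pos": [-0.15, 0, 0], "spin": 0, "claw": 1}
    - {"delta_pos": [-0.15, 0, 0], "spin": 0, "claw": 1}
    - {"delta_pos": [-0.15, 0, 0], "spin": 0, "claw": 1}
    - {"delta_pos": [-0.15, 0, 0], "spin": 0, "claw": 1}
    - {"delta_pos": [-0.15, 0, 0], "spin": 0, "claw": 1}
    - {"delta_pos": [-0.15, 0, 0], "spin": 0, "claw": 1}
    - {"delta_pos": [-0.15, 0, 0], "spin": 0, "claw": 1}
    - {"delta_pos": [-0.15, 0, 0], "spin": 0, "claw": 1}
    - {"delta_pos": [-0.1, 0, 0], "spin": 0, "claw": 1}

```text
time: 16.02
tcp_pos: [0.5509, 0.0335, 0.0613]
tool_rot: [0.0, 0.709, 0.705, -0.0]
force: [0.4, 1.3, -0.8]
gripper_width: -0.0001
finger_force: 0.9
```

```bash
python3 - <<'E'
from h import *
s=bot.get_state();print(s["time"],s["tcp_pos"],s["force"])
c=cam("top");q,d=bot.snapshot("top");cv2.imwrite("pics/t6.png",cv2.resize(q[215:275,230:390],None,fx=5,fy=5,interpolation=cv2.INTER_NEAREST))
for r in(238,240,242):print(q[r,330:362].max(1))
print(proj([[.5504,-.2486,.1],[.5504,-.2486,.072]],c))
E
```

```text
16.0167 [0.55090743 0.0335196  0.06125059] [ 0.44856813  1.34665173 -0.78626617]
[228 255 205 125 129 193 253 255 253 253 253 254 253 254 254 255 255  34
  46  48  51  52  68  80 156 217 211 211 237 227 188 196]
[138 136 139 139 139 135 219 255 252 251 251 251 251 250 251 255 246  71
  54  56  60  55  67  80 153 218 210 209 236 235 201 123]
[151 151 152 150 152 147 191 237 234 233 233 231 233 231 231 234 213 118
 104 106 108 101  87  66 152 223 210 213 224 233 204 110]
[[351.51018129 239.15240345]
 [350.08869995 240.62818905]]
```

View pics/t6.png

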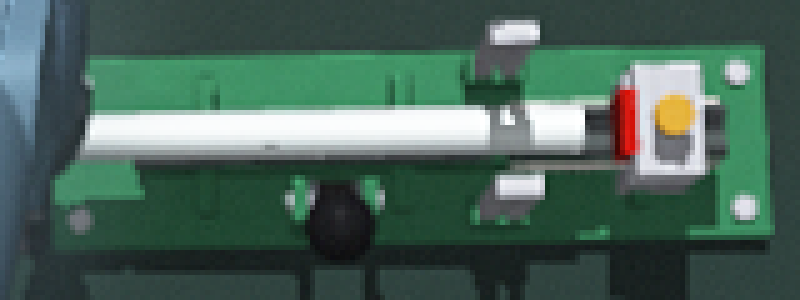

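Bar end at column 347 and the stop face near column 351 at axis height, so about 10 mm remains. I'll go 6 mm, then feel.

Request:
send_rows:
  moves:
    - {"delta_pos": [-0.1, 0, 0], "spin": 0, "claw": 1}
    - {"delta_pos": [-0.1, 0, 0], "spin": 0, "claw": 1}
    - {"delta_pos": [-0.1, 0, 0], "spin": 0, "claw": 1}
    - {"delta_pos": [-0.1, 0, 0], "spin": 0, "claw": 1}
    - {"delta_pos": [-0.1, 0, 0], "spin": 0, "claw": 1}
    - {"delta_pos": [-0.05, 0, 0], "spin": 0, "claw": 1}

```text
time: 16.57
tcp_pos: [0.5509, 0.0282, 0.0613]
tool_rot: [0.0, 0.709, 0.705, -0.0]
force: [-0.4, 1.5, -0.5]
gripper_width: -0.0
finger_force: 0.9
```

Request:
send_rows:
  moves:
    - {"delta_pos": [-0.05, 0, 0], "spin": 0, "claw": 1}
    - {"delta_pos": [-0.05, 0, 0], "spin": 0, "claw": 1}

```text
time: 16.73
tcp_pos: [0.5509, 0.0274, 0.0613]
tool_rot: [0.0, 0.709, 0.705, 0.0]
force: [1.1, 1.3, 0.5]
gripper_width: 0.0001
finger_force: 0.9
```

Request:
send_rows:
  moves:
    - {"delta_pos": [-0.05, 0, 0], "spin": 0, "claw": 1}
    - {"delta_pos": [-0.05, 0, 0], "spin": 0, "claw": 1}

```text
time: 16.9
tcp_pos: [0.5509, 0.0264, 0.0613]
tool_rot: [0.0, 0.709, 0.705, 0.0]
force: [-0.1, 1.8, -0.1]
gripper_width: 0.0
finger_force: 0.9
```

Request:
send_rows:
  moves:
    - {"delta_pos": [-0.05, 0, 0], "spin": 0, "claw": 1}
    - {"delta_pos": [0, 0, 0], "spin": 0, "claw": 1}

```text
time: 17.07
tcp_pos: [0.5509, 0.0257, 0.0613]
tool_rot: [0.0, 0.709, 0.705, -0.0]
force: [-0.2, 1.1, -0.5]
gripper_width: 0.0
finger_force: 0.7
```

Request:
send_rows:
  moves:
    - {"delta_pos": [-0.05, 0, 0], "spin": 0, "claw": 1}
    - {"delta_pos": [0, 0, 0], "spin": 0, "claw": 1}

```text
time: 17.23
tcp_pos: [0.5509, 0.0253, 0.0613]
tool_rot: [0.0, 0.709, 0.705, -0.0]
force: [0.4, 2.3, -0.9]
gripper_width: 0.0003
finger_force: 0.8
```

Request:
send_rows:
  moves:
    - {"delta_pos": [-0.05, 0, 0], "spin": 0, "claw": 1}
    - {"delta_pos": [0, 0, 0], "spin": 0, "claw": 1}

```text
time: 17.4
tcp_pos: [0.5508, 0.0248, 0.0613]
tool_rot: [0.0, 0.709, 0.705, -0.0]
force: [0.9, 1.6, 0.7]
gripper_width: 0.0002
finger_force: 0.8
```

Request:
send_rows:
  moves:
    - {"delta_pos": [-0.05, 0, 0], "spin": 0, "claw": 1}
    - {"delta_pos": [0, 0, 0], "spin": 0, "claw": 1}

```text
time: 17.57
tcp_pos: [0.5508, 0.0243, 0.0613]
tool_rot: [0.0, 0.709, 0.705, -0.0]
force: [0.0, 1.7, -0.4]
gripper_width: 0.0002
finger_force: 0.8
```

Request:
send_rows:
  moves:
    - {"delta_pos": [-0.05, 0, 0], "spin": 0, "claw": 1}
    - {"delta_pos": [0, 0, 0], "spin": 0, "claw": 1}

```text
time: 17.73
tcp_pos: [0.5509, 0.0238, 0.0613]
tool_rot: [0.0, 0.709, 0.705, -0.0]
force: [0.3, 2.1, -0.2]
gripper_width: -0.0001
finger_force: 0.8
```

Request:
send_rows:
  moves:
    - {"delta_pos": [-0.05, 0, 0], "spin": 0, "claw": 1}
    - {"delta_pos": [0, 0, 0], "spin": 0, "claw": 1}

```text
time: 17.9
tcp_pos: [0.5509, 0.0233, 0.0613]
tool_rot: [0.0, 0.709, 0.705, 0.0]
force: [0.0, 1.0, -0.6]
gripper_width: 0.0001
finger_force: 0.8
```

Request:
send_rows:
  moves:
    - {"delta_pos": [-0.04, 0, 0], "spin": 0, "claw": 1}
    - {"delta_pos": [0, 0, 0], "spin": 0, "claw": 1}

```text
time: 18.07
tcp_pos: [0.5509, 0.0229, 0.0613]
tool_rot: [0.0, 0.709, 0.705, -0.0]
force: [0.7, 1.7, -1.1]
gripper_width: 0.0002
finger_force: 0.8
```

Request:
send_rows:
  moves:
    - {"delta_pos": [-0.04, 0, 0], "spin": 0, "claw": 1}
    - {"delta_pos": [0, 0, 0], "spin": 0, "claw": 1}

```text
time: 18.23
tcp_pos: [0.5509, 0.0225, 0.0613]
tool_rot: [0.0, 0.709, 0.705, -0.0]
force: [0.5, 1.1, -1.8]
gripper_width: -0.0001
finger_force: 0.8
```

```bash
python3 - <<'E'
from h import *
q,d=bot.snapshot("top");s=bot.get_state();print(s["tcp_pos"],s["force"])
for r in(236,238,240):print(q[r,338:362].max(1))
E
```

```text
[0.5508505  0.02255088 0.06128654] [ 0.9331582   0.71036151 -0.97944273]
[246 242 234 235 235 235 236 233 238 243 243 246 237 125  63  88 162 218
 212 212 237 234 209 211]
[253 253 253 253 254 253 253 253 253 253 254 255 255 141  59  81 152 217
 210 210 238 228 185 198]
[252 251 250 251 250 250 250 251 250 250 250 251 251 197  53  78 155 219
 212 210 237 236 203 124]
```

Request:
send_rows:
  moves:
    - {"delta_pos": [-0.04, 0, 0], "spin": 0, "claw": 1}
    - {"delta_pos": [0, 0, 0], "spin": 0, "claw": 1}

```text
time: 18.45
tcp_pos: [0.5509, 0.0221, 0.0613]
tool_rot: [0.0, 0.709, 0.705, 0.0]
force: [0.1, 1.4, -1.7]
gripper_width: -0.0002
finger_force: 0.8
```

Request:
send_rows:
  moves:
    - {"delta_pos": [-0.04, 0, 0], "spin": 0, "claw": 1}
    - {"delta_pos": [0, 0, 0], "spin": 0, "claw": 1}

```text
time: 18.62
tcp_pos: [0.5508, 0.0218, 0.0613]
tool_rot: [0.0, 0.709, 0.705, -0.0]
force: [1.1, 0.9, -0.9]
gripper_width: -0.0002
finger_force: 0.8
```

Request:
send_rows:
  moves:
    - {"delta_pos": [-0.04, 0, 0], "spin": 0, "claw": 1}
    - {"delta_pos": [0, 0, 0], "spin": 0, "claw": 1}

```text
time: 18.78
tcp_pos: [0.5508, 0.0213, 0.0613]
tool_rot: [0.0, 0.709, 0.705, -0.0]
force: [-0.0, 1.0, -1.4]
gripper_width: 0.0
finger_force: 0.8
```

Request:
send_rows:
  moves:
    - {"delta_pos": [-0.04, 0, 0], "spin": 0, "claw": 1}
    - {"delta_pos": [0, 0, 0], "spin": 0, "claw": 1}

```text
time: 18.95
tcp_pos: [0.5508, 0.0209, 0.0613]
tool_rot: [0.0, 0.709, 0.705, -0.0]
force: [0.5, 2.4, -0.9]
gripper_width: -0.0001
finger_force: 0.8
```

Request:
send_rows:
  moves:
    - {"delta_pos": [-0.04, 0, 0], "spin": 0, "claw": 1}
    - {"delta_pos": [0, 0, 0], "spin": 0, "claw": 1}

```text
time: 19.12
tcp_pos: [0.5508, 0.0205, 0.0613]
tool_rot: [0.0, 0.709, 0.705, -0.0]
force: [0.5, 2.4, -0.6]
gripper_width: -0.0001
finger_force: 0.8
```

Request:
send_rows:
  moves:
    - {"delta_pos": [-0.04, 0, 0], "spin": 0, "claw": 1}
    - {"delta_pos": [0, 0, 0], "spin": 0, "claw": 1}

```text
time: 19.28
tcp_pos: [0.5508, 0.0201, 0.0613]
tool_rot: [0.0, 0.709, 0.705, -0.0]
force: [0.8, 1.7, -1.1]
gripper_width: -0.0001
finger_force: 0.8
```

Request:
send_rows:
  moves:
    - {"delta_pos": [-0.04, 0, 0], "spin": 0, "claw": 1}
    - {"delta_pos": [0, 0, 0], "spin": 0, "claw": 1}

```text
time: 19.45
tcp_pos: [0.5509, 0.0197, 0.0613]
tool_rot: [0.0, 0.709, 0.705, 0.0]
force: [0.5, 1.5, -0.8]
gripper_width: -0.0006
finger_force: 0.8
```

Request:
send_rows:
  moves:
    - {"delta_pos": [-0.04, 0, 0], "spin": 0, "claw": 1}
    - {"delta_pos": [0, 0, 0], "spin": 0, "claw": 1}

```text
time: 19.62
tcp_pos: [0.5508, 0.0193, 0.0613]
tool_rot: [0.0, 0.709, 0.705, -0.0]
force: [0.6, 1.7, -1.7]
gripper_width: 0.0
finger_force: 0.8
```

```bash
python3 - <<'E'
from h import *
q,d=bot.snapshot("top");s=bot.get_state();print(s["tcp_pos"],s["force"])
for r in(236,238,240):print(q[r,338:362].max(1), q[r,348:358].tolist())
E
```

```text
[0.55084353 0.01933294 0.06129376] [ 1.11956162  1.58838772 -0.67807709]
[247 242 235 234 235 234 234 234 237 244 243 243 246 231 129  81 161 217
 213 211 236 234 209 214] [[243, 242, 240], [243, 241, 240], [246, 245, 242], [231, 227, 228], [93, 90, 129], [0, 1, 81], [17, 20, 161], [15, 26, 217], [30, 35, 213], [152, 147, 211]]
[253 253 253 253 253 253 253 253 253 253 253 253 255 255 237  67 150 217
 209 211 237 227 187 198] [[253, 253, 251], [253, 253, 252], [255, 255, 253], [255, 255, 255], [237, 236, 231], [0, 0, 67], [10, 16, 150], [19, 25, 217], [3, 15, 209], [147, 142, 211]]
[252 251 251 250 250 250 250 250 250 250 250 249 250 255 249  62 154 219
 212 211 236 235 200 121] [[250, 250, 247], [249, 249, 246], [250, 250, 246], [255, 255, 251], [249, 247, 237], [0, 0, 62], [13, 19, 154], [15, 26, 219], [7, 17, 212], [147, 143, 211]]
```

Request:
send_rows:
  moves:
    - {"delta_pos": [-0.03, 0, 0], "spin": 0, "claw": 1}
    - {"delta_pos": [0, 0, 0], "spin": 0, "claw": 1}

```text
time: 19.83
tcp_pos: [0.5508, 0.0191, 0.0613]
tool_rot: [0.0, 0.709, 0.705, -0.0]
force: [2.3, 1.1, -0.3]
gripper_width: 0.0002
finger_force: 0.8
```

Request:
send_rows:
  moves:
    - {"delta_pos": [-0.03, 0, 0], "spin": 0, "claw": 1}
    - {"delta_pos": [0, 0, 0], "spin": 0, "claw": 1}

```text
time: 20.0
tcp_pos: [0.5508, 0.0188, 0.0613]
tool_rot: [-0.0, 0.709, 0.705, 0.0]
force: [0.5, 1.4, -0.8]
gripper_width: 0.0003
finger_force: 0.9
```

Request:
send_rows:
  moves:
    - {"delta_pos": [-0.03, 0, 0], "spin": 0, "claw": 1}
    - {"delta_pos": [0, 0, 0], "spin": 0, "claw": 1}

```text
time: 20.17
tcp_pos: [0.5508, 0.0184, 0.0613]
tool_rot: [0.0, 0.709, 0.705, -0.0]
force: [-0.0, 1.5, -0.9]
gripper_width: 0.0001
finger_force: 0.9
```

Request:
send_rows:
  moves:
    - {"delta_pos": [-0.03, 0, 0], "spin": 0, "claw": 1}
    - {"delta_pos": [0, 0, 0], "spin": 0, "claw": 1}

```text
time: 20.33
tcp_pos: [0.5508, 0.0182, 0.0613]
tool_rot: [0.0, 0.709, 0.705, -0.0]
force: [0.3, 1.7, 0.0]
gripper_width: 0.0
finger_force: 0.9
```

Request:
send_rows:
  moves:
    - {"delta_pos": [-0.03, 0, 0], "spin": 0, "claw": 1}
    - {"delta_pos": [0, 0, 0], "spin": 0, "claw": 1}

```text
time: 20.5
tcp_pos: [0.5508, 0.0178, 0.0613]
tool_rot: [0.0, 0.709, 0.705, -0.0]
force: [0.8, 1.8, -1.2]
gripper_width: 0.0002
finger_force: 0.9
```

Request:
send_rows:
  moves:
    - {"delta_pos": [-0.03, 0, 0], "spin": 0, "claw": 1}
    - {"delta_pos": [0, 0, 0], "spin": 0, "claw": 1}

```text
time: 20.67
tcp_pos: [0.5508, 0.0177, 0.0613]
tool_rot: [-0.0, 0.709, 0.705, 0.0]
force: [0.6, 1.4, -1.2]
gripper_width: 0.0001
finger_force: 0.9
```

Request:
send_rows:
  moves:
    - {"delta_pos": [-0.03, 0, 0], "spin": 0, "claw": 1}
    - {"delta_pos": [0, 0, 0], "spin": 0, "claw": 1}

```text
time: 20.83
tcp_pos: [0.5508, 0.0176, 0.0613]
tool_rot: [-0.0, 0.709, 0.705, 0.0]
force: [0.0, 3.2, -0.8]
gripper_width: -0.0005
finger_force: 1.2
```

Request:
send_rows:
  moves:
    - {"delta_pos": [-0.03, 0, 0], "spin": 0, "claw": 1}
    - {"delta_pos": [0, 0, 0], "spin": 0, "claw": 1}

```text
time: 21.0
tcp_pos: [0.5508, 0.0176, 0.0613]
tool_rot: [-0.0, 0.709, 0.705, 0.0]
force: [-0.1, 4.0, -0.4]
gripper_width: 0.0002
finger_force: 1.6
```

Contact: the TCP has stalled and the force rises from 1.5 to 4 N. Nudge slightly and hold.

Request:
send_rows:
  moves:
    - {"delta_pos": [-0.01, 0, 0], "spin": 0, "claw": 1}
    - {"delta_pos": [0, 0, 0], "spin": 0, "claw": 1}
    - {"delta_pos": [0, 0, 0], "spin": 0, "claw": 1}
    - {"delta_pos": [0, 0, 0], "spin": 0, "claw": 1}
    - {"delta_pos": [0, 0, 0], "spin": 0, "claw": 1}

```text
time: 21.42
tcp_pos: [0.5508, 0.0176, 0.0613]
tool_rot: [-0.0, 0.709, 0.705, 0.0]
force: [0.7, 5.0, 0.0]
gripper_width: -0.0001
finger_force: 2.3
```

```bash
python3 - <<'E'
from h import *
f=[]
for i in range(6):
    q,d=bot.snapshot("top");s=bot.get_state();f.append(s["force"][1])
print(np.round(f,1),s["finger_force"],s["tcp_pos"],s["time"])
print(q[238,348:358].tolist())
c=cam("top");P=cloud(d,c);h=cv2.cvtColor(q,cv2.COLOR_BGR2HSV)
m=(h[...,2]<70)&(P[...,2]>.14)&(P[...,2]<.23)&(abs(P[...,1]+.115)<.03)&(P[...,0]>.44)&(P[...,0]<.55)
w=P[m];print("ball",m.sum(),np.percentile(w,[2,50,98],axis=0).round(4))
m=(P[...,2]>.1)&(P[...,2]<.135)&(abs(P[...,1]+.115)<.03)&(P[...,0]>.47)&(P[...,0]<.54);w=P[m];print("cheek",np.percentile(w,[2,50,98],axis=0).round(4) if len(w) else 0)
E
```

```text
[4.6 4.5 5.3 5.3 4.9 4.5] 2.5667290203273296 [0.55082041 0.01754598 0.06127871] 21.7167
[[253, 253, 252], [253, 253, 252], [254, 254, 252], [255, 255, 254], [255, 255, 250], [117, 116, 151], [4, 10, 146], [15, 25, 215], [9, 19, 210], [147, 142, 212]]
ball 171 [[ 0.4803 -0.129   0.1418]
 [ 0.4947 -0.1153  0.1969]
 [ 0.5178 -0.1022  0.2042]]
cheek [[ 0.5059 -0.1373  0.1008]
 [ 0.5167 -0.104   0.1049]
 [ 0.5249 -0.0945  0.1248]]
```

Held at about 4.8 N in total, roughly 3.3 N of it on the stop. Retreat straight back, then up and over to behind the ball at (0.4965, -0.1155, 0.188).

Request:
send_rows:
  moves:
    - {"delta_pos": [0.1, 0, 0], "spin": 0, "claw": 1}
    - {"delta_pos": [0.6, 0, 0], "spin": 0, "claw": 1}
    - {"delta_pos": [1.2, 0, 0], "spin": 0, "claw": 1}
    - {"delta_pos": [1.1, 0, 0], "spin": 0, "claw": 1}
    - {"delta_pos": [0, 0, -2], "spin": 0, "claw": 1}
    - {"delta_pos": [0, 0, -3], "spin": 0, "claw": 1}
    - {"delta_pos": [0, 0, -3.5], "spin": 0, "claw": 1}
    - {"delta_pos": [0, 0, -3.5], "spin": 0, "claw": 1}
    - {"delta_pos": [0, 0, -3.5], "spin": 0, "claw": 1}
    - {"delta_pos": [0, 0, -3.5], "spin": 0, "claw": 1}
    - {"delta_pos": [0, 0, -3], "spin": 0, "claw": 1}
    - {"delta_pos": [0, 0, -2], "spin": 0, "claw": 1}

```text
time: 22.72
tcp_pos: [0.5522, 0.0472, 0.3052]
tool_rot: [0.002, 0.709, 0.705, 0.002]
force: [1.0, 0.2, 1.1]
gripper_width: -0.0003
finger_force: 0.0
```

Request:
send_rows:
  moves:
    - {"delta_pos": [0, -1.4, 0], "spin": 0, "claw": 1}
    - {"delta_pos": [0, -2.5, 0], "spin": 0, "claw": 1}
    - {"delta_pos": [-1, -2.5, 0], "spin": 0, "claw": 1}
    - {"delta_pos": [-2, -2.5, 0], "spin": 0, "claw": 1}
    - {"delta_pos": [-2.5, -2, 0], "spin": 0, "claw": 1}
    - {"delta_pos": [-2.5, 0, 0], "spin": 0, "claw": 1}
    - {"delta_pos": [-2.5, 0, 0], "spin": 0, "claw": 1}
    - {"delta_pos": [-2.5, 0, 0], "spin": 0, "claw": 1}
    - {"delta_pos": [-2, 0, 0], "spin": 0, "claw": 1}
    - {"delta_pos": [-1.4, 0, 0], "spin": 0, "claw": 1}
    - {"delta_pos": [0, 0, 0], "spin": 0, "claw": 1}
    - {"delta_pos": [0, 0, 0], "spin": 0, "claw": 1}

```text
time: 23.72
tcp_pos: [0.4408, -0.1165, 0.3012]
tool_rot: [-0.0, 0.71, 0.704, 0.0]
force: [0.4, 0.0, 0.4]
gripper_width: -0.0003
finger_force: 0.0
```

```bash
python3 - <<'E'
from h import *
s=bot.get_state();print(s["tcp_pos"],s["tool_rot"],s["time"],s["joint_positions"].round(2))
q,d=bot.snapshot("top")
print(q[238,348:358].tolist())
E
```

```text
[ 0.4408192  -0.11645293  0.30119606] [-2.16330465e-04  7.09833962e-01  7.04369008e-01  2.49501993e-05] 23.7167 [-0.53 -0.1   0.66  1.98  0.07  1.24  0.1 ]
[[253, 253, 252], [253, 253, 251], [254, 254, 252], [255, 255, 254], [255, 255, 250], [116, 117, 150], [4, 7, 145], [17, 26, 216], [9, 17, 211], [147, 143, 212]]
```

Request:
send_rows:
  moves:
    - {"delta_pos": [0, 0, 2], "spin": 0, "claw": 1}
    - {"delta_pos": [0, 0, 2.5], "spin": 0, "claw": 1}
    - {"delta_pos": [0, 0, 2.5], "spin": 0, "claw": 1}
    - {"delta_pos": [0, 0, 2.5], "spin": 0, "claw": 1}
    - {"delta_pos": [0, 0, 1.8], "spin": 0, "claw": 1}
    - {"delta_pos": [0, 0, 1], "spin": 0, "claw": 1}
    - {"delta_pos": [0, 0, 0], "spin": 0, "claw": 1}
    - {"delta_pos": [0, 0, 0], "spin": 0, "claw": 1}

```text
time: 24.43
tcp_pos: [0.4411, -0.1155, 0.1783]
tool_rot: [-0.0, 0.709, 0.706, -0.0]
force: [0.5, -0.5, -0.2]
gripper_width: 0.0003
finger_force: 0.0
```

Request:
send_rows:
  moves:
    - {"delta_pos": [0, 0.4, 0], "spin": 0, "claw": 1}
    - {"delta_pos": [0, 0.4, 0], "spin": 0, "claw": 1}
    - {"delta_pos": [0, 0.4, 0], "spin": 0, "claw": 1}
    - {"delta_pos": [0, 0.4, 0], "spin": 0, "claw": 1}
    - {"delta_pos": [0, 0.4, 0], "spin": 0, "claw": 1}
    - {"delta_pos": [0, 0.4, 0], "spin": 0, "claw": 1}
    - {"delta_pos": [0, 0.4, 0], "spin": 0, "claw": 1}
    - {"delta_pos": [0, 0.4, 0], "spin": 0, "claw": 1}

```text
time: 25.1
tcp_pos: [0.4728, -0.1167, 0.1782]
tool_rot: [-0.001, 0.709, 0.705, -0.001]
force: [-1.5, -0.7, 1.8]
gripper_width: -0.0001
finger_force: 1.0
```

Request:
send_rows:
  moves:
    - {"delta_pos": [0, 0.4, 0], "spin": 0, "claw": 1}
    - {"delta_pos": [0, 0.4, 0], "spin": 0, "claw": 1}
    - {"delta_pos": [0, 0.4, 0], "spin": 0, "claw": 1}
    - {"delta_pos": [0, 0.4, 0], "spin": 0, "claw": 1}
    - {"delta_pos": [0, 0.4, 0], "spin": 0, "claw": 1}
    - {"delta_pos": [0, 0.4, 0], "spin": 0, "claw": 1}

```text
time: 25.6
tcp_pos: [0.4975, -0.1167, 0.1783]
tool_rot: [0.0, 0.709, 0.705, 0.0]
force: [-1.5, -0.2, 1.6]
gripper_width: 0.0001
finger_force: 0.4
```

```bash
cat > b.py <<'E'
from h import *
s=bot.get_state();print(s["tcp_pos"],s["force"],s["time"])
for n in("scene","top"):
    q,d=bot.snapshot(n);P=cloud(d,cam(n))
    m=(q.max(2)<70)&(P[...,2]>.09)&(P[...,2]<.23)&(abs(P[...,1]+.1155)<.014)&(P[...,0]>s["tcp_pos"][0]+.016)&(P[...,0]<.66)
    print(n,m.sum(),np.percentile(P[m],[2,50,98],axis=0).round(3) if m.sum() else 0)
print(q[238,348:358].tolist())
cv2.imwrite("pics/b.png",np.hstack([cv2.resize(bot.snapshot("scene")[0][110:260,170:370],(400,300)),cv2.resize(q[180:300,220:380],(400,300))]))
E
python3 b.py
```

```text
[ 0.49754503 -0.116722    0.17826667] [-1.46557003 -0.24908348  1.55094653] 25.6
scene 101 [[ 0.515 -0.129  0.125]
 [ 0.535 -0.118  0.19 ]
 [ 0.544 -0.103  0.228]]
top 0 0
[[254, 253, 252], [253, 253, 252], [254, 254, 252], [255, 255, 254], [255, 255, 250], [120, 117, 151], [4, 8, 146], [14, 22, 214], [11, 20, 212], [149, 143, 213]]
```

Request:
send_rows:
  moves:
    - {"delta_pos": [0, 0.4, 0], "spin": 0, "claw": 1}
    - {"delta_pos": [0, 0.4, 0.1], "spin": 0, "claw": 1}
    - {"delta_pos": [0, 0.4, 0.1], "spin": 0, "claw": 1}
    - {"delta_pos": [0, 0.4, 0.1], "spin": 0, "claw": 1}
    - {"delta_pos": [0, 0.4, 0.1], "spin": 0, "claw": 1}
    - {"delta_pos": [0, 0.4, 0.1], "spin": 0, "claw": 1}

```text
time: 26.25
tcp_pos: [0.5215, -0.1168, 0.1731]
tool_rot: [0.0, 0.709, 0.705, -0.0]
force: [-0.6, 0.5, -0.4]
gripper_width: 0.0002
finger_force: 0.1
```

```bash
python3 b.py
```

```text
[ 0.52153917 -0.1168404   0.17310166] [-0.56051095  0.50445376 -0.44894033] 26.25
scene 112 [[ 0.538 -0.129  0.121]
 [ 0.557 -0.118  0.185]
 [ 0.566 -0.104  0.227]]
top 0 0
[[253, 253, 252], [253, 253, 252], [254, 254, 252], [255, 255, 254], [255, 255, 250], [117, 117, 152], [3, 7, 144], [14, 24, 216], [3, 12, 209], [146, 141, 212]]
```

View pics/b.png

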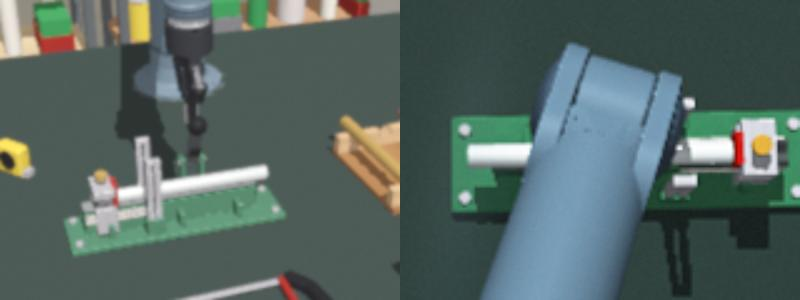

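The ball, beside the fingertips, is past upright and the push force has dropped to near zero. Bar still against the stop. Continue.

Request:
send_rows:
  moves:
    - {"delta_pos": [0, 0.3, 0.1], "spin": 0, "claw": 1}
    - {"delta_pos": [0, 0.3, 0.1], "spin": 0, "claw": 1}
    - {"delta_pos": [0, 0.3, 0.1], "spin": 0, "claw": 1}
    - {"delta_pos": [0, 0.3, 0.1], "spin": 0, "claw": 1}
    - {"delta_pos": [0, 0.3, 0.1], "spin": 0, "claw": 1}
    - {"delta_pos": [0, 0, 0], "spin": 0, "claw": 1}
    - {"delta_pos": [0, 0, 0], "spin": 0, "claw": 1}

```text
time: 26.98
tcp_pos: [0.5361, -0.117, 0.1681]
tool_rot: [-0.0, 0.709, 0.705, -0.0]
force: [-1.0, 0.0, 0.7]
gripper_width: -0.0001
finger_force: 0.0
```

```bash
python3 b.py
```

```text
[ 0.53611494 -0.1170077   0.16814007] [-1.02038751  0.0215174   0.71754173] 26.9833
scene 97 [[ 0.553 -0.128  0.122]
 [ 0.581 -0.118  0.173]
 [ 0.592 -0.105  0.224]]
top 0 0
[[253, 253, 252], [253, 253, 252], [254, 254, 252], [255, 255, 254], [255, 255, 250], [116, 114, 149], [4, 11, 145], [17, 26, 216], [8, 16, 211], [147, 141, 211]]
```

Request:
send_rows:
  moves:
    - {"delta_pos": [0, -0.5, 0], "spin": 0, "claw": 1}
    - {"delta_pos": [0, -1, 0], "spin": 0, "claw": 1}
    - {"delta_pos": [0, -1, -1], "spin": 0, "claw": 1}
    - {"delta_pos": [0, -1, -2], "spin": 0, "claw": 1}
    - {"delta_pos": [0, -1, -2.5], "spin": 0, "claw": 1}
    - {"delta_pos": [0, -1, -2.5], "spin": 0, "claw": 1}
    - {"delta_pos": [2, 0, -2], "spin": 0, "claw": 1}
    - {"delta_pos": [3, 0, -1], "spin": 0, "claw": 1}
    - {"delta_pos": [3.5, 0, 0], "spin": 0, "claw": 1}
    - {"delta_pos": [3.5, 0, 0], "spin": 0, "claw": 1}
    - {"delta_pos": [3, 0, 0], "spin": 0, "claw": 1}
    - {"delta_pos": [2, 0, 0], "spin": 0, "claw": 1}

```text
time: 28.13
tcp_pos: [0.4805, 0.0568, 0.2782]
tool_rot: [-0.001, 0.708, 0.706, 0.0]
force: [-0.5, 0.7, 0.1]
gripper_width: 0.0001
finger_force: 0.0
```

Request:
send_rows:
  moves:
    - {"delta_pos": [3, 0, 0], "spin": 0, "claw": 1}
    - {"delta_pos": [3, 0, 0], "spin": 0, "claw": 1}
    - {"delta_pos": [2, 0, 0], "spin": 0, "claw": 1}
    - {"delta_pos": [0, 0, 0], "spin": 0, "claw": 1}
    - {"delta_pos": [0, 0, 0], "spin": 0, "claw": 1}

```text
time: 28.55
tcp_pos: [0.4814, 0.1339, 0.2779]
tool_rot: [0.0, 0.708, 0.706, -0.001]
force: [0.3, -1.0, -0.7]
gripper_width: 0.0002
finger_force: 0.0
```

```bash
cat > f.py <<'E'
from h import *
s=bot.get_state();print(s["tcp_pos"],s["force"],s["time"])
n="top";q,d=bot.snapshot(n);P=cloud(d,cam(n));a,_=bot.snapshot("scene")
m=(q.max(2)<60)&(P[...,2]>.06)&(P[...,2]<.23)&(abs(P[...,1]+.1155)<.014)&(P[...,0]>.5)&(P[...,0]<.66)
print(m.sum(),np.percentile(P[m],[2,50,98],axis=0).round(4) if m.sum() else 0)
print(q[238,348:358].tolist())
cv2.imwrite("pics/f.png",np.hstack([cv2.resize(a[110:260,170:370],(400,300)),cv2.resize(q[180:300,220:380],(400,300))]))
E
python3 f.py
```

```text
[0.48142144 0.13385338 0.2779107 ] [ 0.2792613  -0.98007992 -0.74409903] 28.55
131 [[ 0.5055 -0.1284  0.0831]
 [ 0.6035 -0.1159  0.1072]
 [ 0.6191 -0.1017  0.1149]]
[[253, 253, 252], [253, 253, 252], [254, 253, 252], [255, 255, 254], [255, 255, 249], [118, 115, 150], [1, 8, 144], [16, 23, 215], [5, 13, 209], [146, 141, 211]]
```

View pics/f.png

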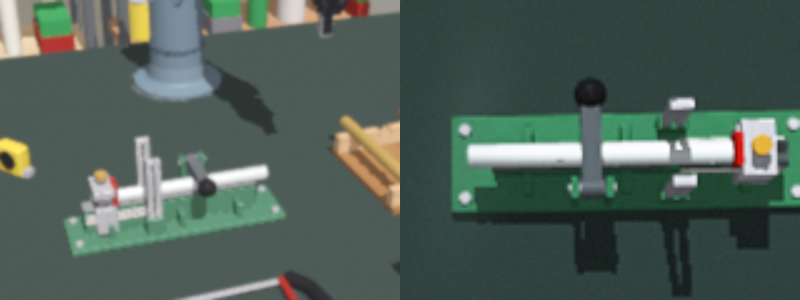

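The hold-down is level: the ball's top is at 0.115, so its centre is about 0.098. It rests on the bar, and the bar end and stop pixels are unchanged. Handing in.

```bash
python3 -c "
from cell import bot
print(bot.close_job())"
```

```text
the job is handed in; nothing more can be done
None
```

Job handed in, verdict not shown: the aluminium bar lies in the V-groove, pressed lightly on the stop (about 3 N) without any visible shift of it, with the hold-down arm resting on the bar and the robot clear of everything.

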